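Put the good engine spares back in the parts case

ROBOT

A 6-joint arm with a two-finger parallel gripper is mounted at the origin on the work surface. World frame = base frame: x ahead of the robot, y to its left, z up, the work surface at z = 0. Lengths are in m, angles in degrees, forces in N, time in s.
With the tool pointing down it reaches from about 0.3 to 0.75 m from the base axis. Payload 8.5 kg.
Tool frame: the origin (TCP) lies on the centre line of the jaws, within the pads' length; the fingertips stand 22 mm ahead of it and the grasp point (between the pads) lies 3 mm ahead of it (env.tip_reach is the distance from the TCP to the fingertips, in m); y points along the fingers, z is the direction in which the jaws open and shut, and the axes are right-handed (so a half turn about y gives the same grasp; the last joint's range is limited). The gripper opens to 85 mm and grips with 20 to 120 N. Pads are 22 mm wide; open, the fingers measure 114 mm over their backs; the gripper's body (76 mm by 85 mm) begins 54 mm behind the grasp point. The pads swing forward as they close: fully open they stand 13 mm farther back than shut.
Start: joints at [52.867, 21.807, 74.336, -0, 83.858, -12.336], TCP at [0.231, 0.499, 0.253] pointing down, gripper open.
Joint ranges: [-178.18, 178.18], [-50.72, 133.34], [12.68, 142.11], [-81.47, 261.47], [9.98, 163.14], [-165.26, 165.26]. Speed limits (degrees/s): [136.94, 136.94, 180, 180, 180, 180].

INTERFACE

Orientations are given as a 3x3 rotation matrix whose columns are the frame's x, y, z axes.
In Python, from rig import env, get_image gives the robot as it stands. The module is installed in compiled form; this text tells all that it offers.
- The arm moves only by the tool carry_out, never from a script. Its argument "targets" is a list that holds one entry, the list of rows, each a list of 7 numbers: the closure, from 0 (fully open) to 1 (shut), then the shift along the world's x, y, z in mm, then the turn, a rotation vector about the world's x, y, z in degrees. In form: [[[claw, dx, dy, dz, ax, ay, az], ...]]. A call has 1 to 20 rows; each row is the pose to reach, as a shift and turn from the pose commanded when the call began; what a row does not reach only later rows make up. A row lasts 1/12 s, in which the tool goes at most 41.7 mm and 7.16 degrees, less where a joint would pass 70% of its speed; a pose out of reach is approached as far as the arm can. A call with a gripper value outside its range is refused whole. The fingers move at their own pace and stop on an object; "squeeze" is the grip in N (left out, the last holds). Time passes only in rows, so rows that repeat a pose let the fingers close. It gives the time, the measured TCP pose, the force and the opening at its end, in the units of the state.
- env.observe(): the state, without advancing time (a new reading comes with each control period).
- get_image(name): name is "side" or "top"; returns a dict with "img" (420x560x3 uint8, red, green, blue), "fx", "fy", "cx", "cy" (pixels), "rvec" (rotation vector, rad) and "tvec" (3), from world to camera coordinates, as OpenCV has them. Camera axes: x right, y down, z forward; pixel columns grow to the right and rows downward; lengths in m; the calibration is good to about 2 mm. A picture is of the moment at which its call begins. There is no depth.
- env.close_job(): hands the job in, once; it reports no verdict.
The state is a dict: "time_s": time; "q": joint angles; "qvel": joint speeds; "joint_efforts": joint torques, N m; "position": TCP position; "tool_rot": TCP orientation; "ft_force": force on the tool from outside, world axes, zero at the start; "wrist_torque": the same for the moment, N m; "grip_width": finger opening in m.
Only numpy, scipy, OpenCV 4.12 (cv2) and the standard library are available. Lean on these libraries where they do the work, as an engineer would, in place of code of your own. Each camera call takes 0.05 s, during which the arm holds its last target.

TASK

Tidy the good spare parts into the open parts case: put the bright ball bearing, the clean white spark plug, the piston and the brass gear each into the bin that already holds its own kind, set down on the free floor in front of the others: bearing and gear flat, hub up, piston standing crown up, plug lying down. The rusty bearing and the sooty spark plug are scrap: leave them lying on the bench where they are.

Things in the scene. Friction and masses are not known exactly. Their poses are not given: they have to be found in the camera images.
- bearing_center (a point): The good ball bearing: bright steel rings, dark grey shield, 35 mm in diameter, 11 mm high, lying flat, 45 g. Point at its centre, 5.5 mm above its underside; z is the ring's axis.
- plug_center (a point): The good spark plug: white ceramic, bright steel, 50 g; lies along its own x, thread end 28 mm to +x of the point, terminal 37 mm to -x. Point on its axis at the hexagon (near the balance point), 10.4 mm above the bench, z up. Grip the hexagon across y: 22.4 mm wide, 20.8 mm high, from 11 mm to -x to 3 mm to +x. Does not roll.
- piston_center (a point): Piston of a small engine: plain aluminium cylinder, 40 mm in diameter, 34 mm high, two dark rings near the crown, standing crown up, 70 g. Point at its centre, 17 mm above its underside; z up its axis.
- gear_center (a point): Brass-coloured gear lying flat: toothed disc 38 mm in diameter, 10 mm thick, with a hub 22 mm in diameter rising from it to 20 mm overall, 90 g. Grip by teeth or hub. Point on its axis, 10 mm above its underside; z up.
- rusty_bearing_center (a point): Scrap ball bearing, brown with rust all over, not to be moved: 35 mm in diameter, 11 mm high, lying flat, 45 g. Point at its centre, 5.5 mm above its underside; z is the ring's axis.
- sooty_plug_center (a point): Scrap spark plug, black insulator, brown rusty shell, not to be moved: same size, point and axes as the good plug.
- bearing_bin_free (a point): Free floor of the red bin with two bearings at its far end. Point on its floor (6 mm above the bench), mid-width, 46 mm in from the near inner wall; x along the bin away from the robot, z up. Inside 142 x 100 mm (x, y); free 105 mm along x. Four such bins stand fixed in a row along y, 104 mm apart, order varying, in an open teal case: rims 42 mm above the bench, near outer wall 54 mm to -x of the point, pale clear lid lying open beyond, 20 mm high.
- plug_bin_free (a point): Free floor of the red bin with two white spark plugs, lying across it (along y), at its far end. Point on its floor (6 mm above the bench), mid-width, 46 mm in from the near inner wall; x along the bin away from the robot, z up. Inside 142 x 100 mm (x, y); free 92 mm along x; rim as for the bearing bin.
- piston_bin_free (a point): Free floor of the red bin with two pistons (34 mm high) at its far end. Point on its floor (6 mm above the bench), mid-width, 46 mm in from the near inner wall; x along the bin away from the robot, z up. Inside 142 x 100 mm (x, y); free 99 mm along x; rim as for the bearing bin.
- gear_bin_free (a point): Free floor of the red bin with two brass gears (20 mm high) at its far end. Point on its floor (6 mm above the bench), mid-width, 46 mm in from the near inner wall; x along the bin away from the robot, z up. Inside 142 x 100 mm (x, y); free 101 mm along x; rim as for the bearing bin.
Not all that is in view belongs to the job. Leave any orange or turquoise look-alike of the part that bears bearing_center alone.

How it is judged:
By the outcome, as a careful person would: the job done as asked, in the order asked, and still so for the second after the job is handed in, with the robot touching nothing.
It also fails if it takes over 115 s, if anything falls off the work surface, if the arm or the gripper's body presses on something with over 40 N, if the wrist force passes 120 N, or if a joint passes its speed limit or range.

## Working session

There is one attempt and no reset: what is moved stays moved. The work goes in short steps, Python scripts to look and compute and a tool call to move; the robot and the scene stay as the last step left them, time stands still between calls to the robot, and variables do not carry over. Pictures are saved under pics/ and viewed, and the job is handed in when it is done.

Besides the shell and the picture viewer there is one more tool, called after "Request:" as name(argument=value, ...) on one line, values as JSON. carry_out: Moves the arm, as the interface text tells. Its arguments: {"type":"object","properties":{"targets":{"type":"array"},"squeeze":{"type":"number"}},"required":["targets"]}

```bash
mkdir -p pics; cat > h.py <<'E'
import numpy as np, cv2
from rig import env, get_image
def snap(n,f):
    d=get_image(n); cv2.imwrite(f'pics/{f}.png',d['img'][:,:,::-1]); 
    np.savez(f'pics/{f}.npz',**d); return d
def ray(d,u,v,z):
    R=cv2.Rodrigues(np.array(d['rvec'],float))[0]; t=np.array(d['tvec'],float).ravel()
    c=-R.T@t; r=R.T@np.array([(u-d['cx'])/d['fx'],(v-d['cy'])/d['fy'],1.])
    return c+r*(z-c[2])/r[2]
def proj(d,p):
    K=np.array([[d['fx'],0,d['cx']],[0,d['fy'],d['cy']],[0,0,1.]])
    return cv2.projectPoints(np.array(p,float).reshape(-1,1,3),np.array(d['rvec'],float),np.array(d['tvec'],float),K,None)[0].reshape(-1,2)
E
python3 - <<'E'
from h import *
for n in('side','top'):
    d=snap(n,n+'0'); R=cv2.Rodrigues(np.array(d['rvec'],float))[0]; print(n,d['fx'],-R.T@np.array(d['tvec'],float).ravel(),R[2])
s=env.observe();print(s['time_s'],s['position'],s['tool_rot'],s['grip_width'],s['ft_force'],env.tip_reach)
E
```

```text
side 403.36657626168727 [ 0.42624781 -0.58434914  0.71505337] [ 0.12966249  0.61979182 -0.77398045]
top 466.62919057088067 [ 0.32053344 -0.04019241  1.04776201] [ 0.20622548 -0.00840181 -0.97846843]
0.1 [0.23054806 0.49909394 0.25279162] [[ 9.07778585e-01 -7.53937361e-04  4.19449010e-01]
 [-4.19449607e-01 -1.00971433e-03  9.07778061e-01]
 [-2.60884119e-04 -9.99999206e-01 -1.23283578e-03]] 0.08544687720769652 [-0.88127588  0.28043061  0.47447283] 0.022
```

View pics/top0.png

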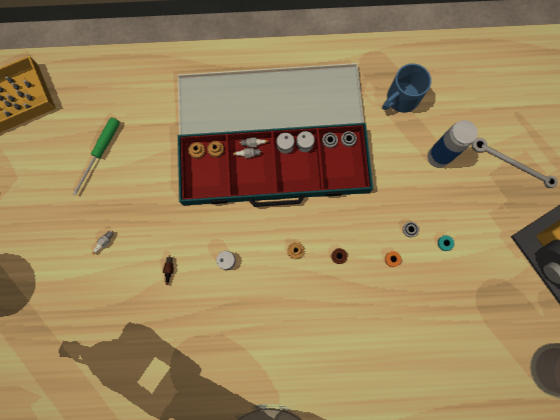

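View pics/side0.png

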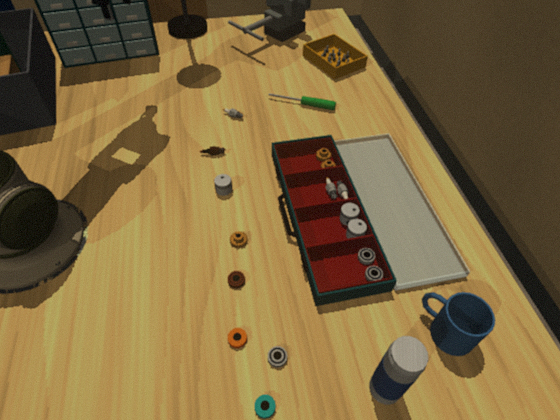

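Candidates in the top view: bright bearing (411,229), rusty bearing (340,256), orange ring (393,259), turquoise ring (446,243), brass gear (296,250), piston (227,260), white plug (103,242) and sooty plug (168,269). The bins from left to right hold gears, plugs, pistons and bearings. I'll check this in close crops and measure.

```bash
python3 - <<'E'
from h import *
im=cv2.imread('pics/top0.png')
a=cv2.resize(im[215:295,75:255],None,fx=4.4,fy=3.7,interpolation=cv2.INTER_CUBIC) if 0 else cv2.resize(im[215:290,75:275],None,fx=4,fy=4,interpolation=cv2.INTER_CUBIC)
b=cv2.resize(im[215:290,270:470],None,fx=4,fy=4,interpolation=cv2.INTER_CUBIC)
cv2.imwrite('pics/crop_items.png',np.vstack([a,b[:300]]))
cv2.imwrite('pics/crop_case.png',cv2.resize(im[60:210,175:375],None,fx=4,fy=4,interpolation=cv2.INTER_CUBIC))
s=cv2.imread('pics/side0.png')
a=cv2.resize(s[90:200,190:260],None,fx=5,fy=5,interpolation=cv2.INTER_CUBIC)
b=cv2.resize(s[225:420,190:310],None,fx=3,fy=2.82,interpolation=cv2.INTER_CUBIC)[:550]
cv2.imwrite('pics/crop_side.png',np.hstack([a,b]))
E
```

```text
(no output)
```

View pics/crop_items.png

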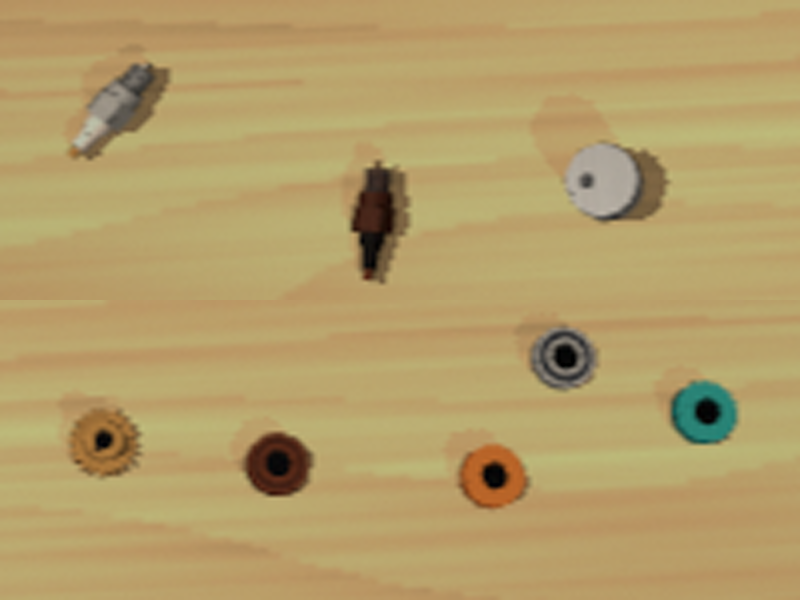

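View pics/crop_case.png

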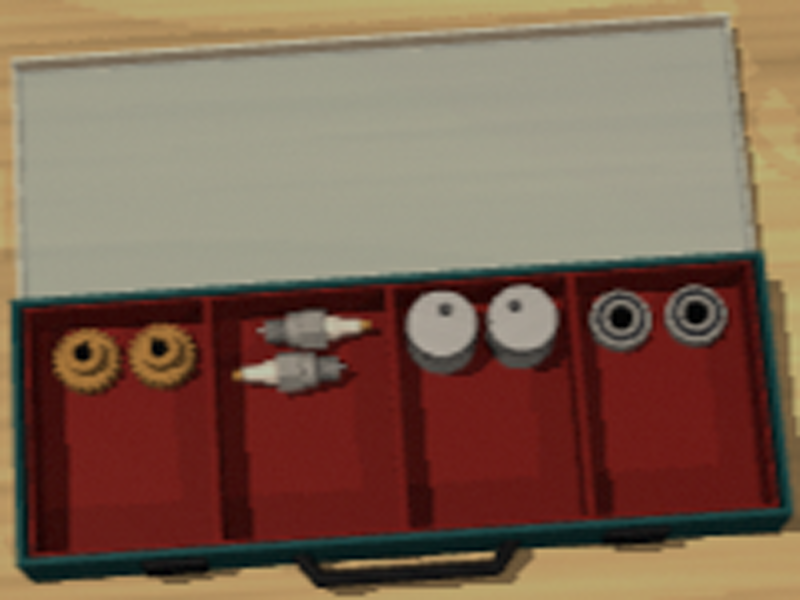

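View pics/crop_side.png

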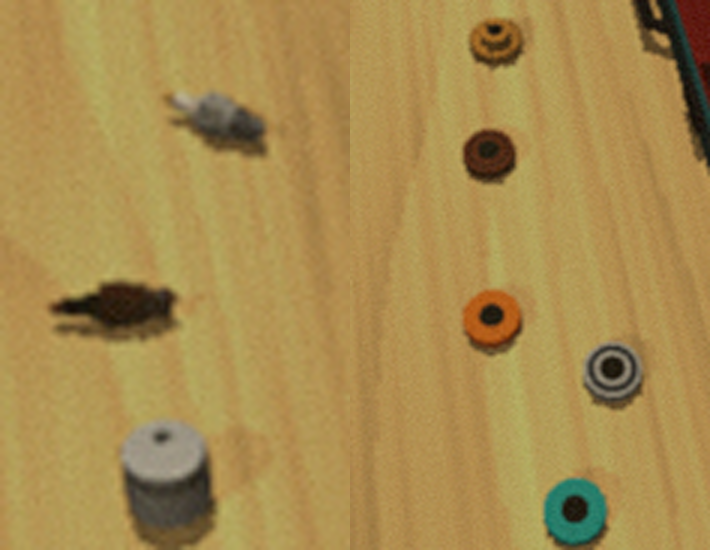

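```bash
python3 - <<'E'
from h import *
def ld(n):
    z=np.load(f'pics/{n}.npz'); return {k:(z[k] if z[k].ndim else float(z[k])) for k in z}
T,S=ld('top0'),ld('side0')
# case
for nm,d in(('top',T),('side',S)):
    hsv=cv2.cvtColor(d['img'],cv2.COLOR_RGB2HSV)
    m=(((hsv[:,:,0]<6)|(hsv[:,:,0]>173))&(hsv[:,:,1]>150)&(hsv[:,:,2]>40)).astype(np.uint8)
    roi=np.zeros_like(m)
    if nm=='top': roi[115:210,170:380]=1
    else: roi[125:310,260:410]=1
    m=cv2.morphologyEx(m*roi,cv2.MORPH_OPEN,np.ones((2,2)))
    pts=np.argwhere(m)[:,::-1]
    W=np.array([ray(d,u,v,.042)[:2] for u,v in pts])
    r=cv2.minAreaRect(W.astype(np.float32)*1000); print(nm,'red rect',r,cv2.boxPoints(r).round(1).tolist())
    teal=((hsv[:,:,0]>75)&(hsv[:,:,0]<105)&(hsv[:,:,1]>90)).astype(np.uint8)*roi
    pts=np.argwhere(teal)[:,::-1]
    W=np.array([ray(d,u,v,.042)[:2] for u,v in pts]);r=cv2.minAreaRect(W.astype(np.float32)*1000); print('teal',r)
# objects
def c2(x,y,row): return (x/4+75-.375,y/4+215-.375) if row==0 else (x/4+270-.375,(y-300)/4+215-.375)
for n,p,z in [('bearing',c2(565,356,1),.011),('rusty',c2(278,464,1),.011),('orange',c2(493,476,1),.011),('teal',c2(705,411,1),.011),('gearhub',c2(104,440,1),.02),('piston',c2(604,181,0),.034),
  ('plug hex',c2(112,105,0),.015),('plug thr',c2(147,70,0),.012),('plug term',c2(74,152,0),.011),('sooty hex',c2(375,212,0),.015)]:
    print(n,np.round(p,1),ray(T,*p,z).round(4))
def cs(x,y): return (x/5+190-.4,y/5+90-.4) if x<350 else ((x-350)/3+190-.4,y/2.82+225-.4)
for n,p,z in [('bearing',cs(613,368),.011),('gear',cs(497,30),.02),('piston',cs(166,449),.034),('plug hex',cs(220,117),.0104),('plug tip',cs(167,97),.0104),('plug thr',cs(255,130),.0104)]:
    print('S',n,np.round(p,1),ray(S,*p,z).round(4))
E
```

```text
top red rect ((637.449462890625, -42.03819274902344), (145.3209686279297, 416.4195251464844), 1.0544847249984741) [[561.0, 164.8000030517578], [568.5999755859375, -251.5], [713.9000244140625, -248.89999389648438], [706.2999877929688, 167.5]]
teal ((635.4545288085938, -40.0435791015625), (163.3147735595703, 429.1251220703125), 1.0591206550598145)
side red rect ((643.3353881835938, -67.41415405273438), (145.76187133789062, 367.0820617675781), 0.9262030720710754) [[567.5, 114.9000015258789], [573.4000244140625, -252.10000610351562], [719.2000122070312, -249.8000030517578], [713.2000122070312, 117.30000305175781]]
teal ((638.8319702148438, -47.72181701660156), (159.8202667236328, 442.72686767578125), 1.0820643901824951)
bearing [410.9 228.6] [ 0.4759 -0.3405  0.011 ]
rusty [339.1 255.6] [ 0.4235 -0.1748  0.011 ]
orange [392.9 258.6] [ 0.4109 -0.2934  0.011 ]
teal [445.9 242.4] [ 0.441  -0.4152  0.011 ]
gearhub [295.6 249.6] [ 0.4407 -0.0787  0.02  ]
piston [225.6 259.9] [0.4244 0.0748 0.034 ]
plug hex [102.6 240.9] [0.4824 0.3498 0.015 ]
plug thr [111.4 232.1] [0.5018 0.3319 0.012 ]
plug term [ 93.1 252.6] [0.4577 0.3717 0.011 ]
sooty hex [168.4 267.6] [0.4156 0.2034 0.015 ]
S bearing [277.3 355.1] [ 0.4774 -0.3386  0.011 ]
S gear [238.6 235.2] [ 0.4437 -0.077   0.02  ]
S piston [222.8 179.4] [0.4277 0.0784 0.034 ]
S plug hex [233.6 113. ] [0.4841 0.3529 0.0104]
S plug tip [223. 109.] [0.4567 0.3764 0.0104]
S plug thr [240.6 115.6] [0.5019 0.3378 0.0104]
```

Request:
carry_out(targets=[[[0.3,80,-40,-20,0,0,7],[0.3,100,-80,-40,0,0,14],[0.3,120,-120,-60,0,0,20],[0.3,135,-160,-80,0,0,26],[0.3,150,-200,-100,0,0,26],[0.3,160,-240,-100,0,0,26],[0.3,170,-280,-100,0,0,26],[0.3,180,-320,-100,0,0,26],[0.3,190,-360,-100,0,0,26],[0.3,200,-400,-100,0,0,26],[0.3,205,-440,-100,0,0,26],[0.3,210,-480,-100,0,0,26],[0.3,215,-520,-100,0,0,26],[0.3,220,-560,-100,0,0,26],[0.3,225,-600,-100,0,0,26],[0.3,230,-640,-100,0,0,26],[0.3,235,-680,-100,0,0,26],[0.3,240,-720,-100,0,0,26],[0.3,243,-760,-100,0,0,26],[0.3,246,-800,-100,0,0,26]]])

```text
time_s: 1.77
position: [0.4713, -0.2485, 0.1531]
tool_rot: [[1.0, -0.0, -0.021], [0.021, 0.0, 1.0], [-0.0, -1.0, 0.0]]
ft_force: [1.6, -0.2, -0.5]
grip_width: 0.0599
```

```bash
cat >> h.py <<'E'
def st():
    s=env.observe(); R=np.array(s['tool_rot']); print(round(s['time_s'],2),np.round(np.array(s['position'])*1000,1),'yaw',round(np.degrees(np.arctan2(R[1,2],R[0,2])),1),'tip',env.tip_reach,'w',round(s['grip_width']*1000,1),'F',np.round(s['ft_force'],1),'q',np.round(s['q'],0))
E
python3 -c "
from h import *
st()"
```

```text
1.77 [ 471.3 -248.5  153.1] yaw 91.2 tip 0.022 w 59.9 F [ 1.6 -0.2 -0.5] q [ -41.   26.   86.    0.   68. -132.]
```

Request:
carry_out(targets=[[[0.3,0,0,0,0,0,0],[0.3,0,0,0,0,0,0],[0.3,0,0,0,0,0,0]]])

```text
time_s: 2.02
position: [0.4712, -0.2459, 0.1529]
tool_rot: [[1.0, -0.001, -0.021], [0.021, 0.001, 1.0], [-0.001, -1.0, 0.001]]
ft_force: [-0.0, 0.0, 0.8]
grip_width: 0.06
```

Request:
carry_out(targets=[[[0.3,2,-40,0,0,0,0],[0.3,4,-75,0,0,0,0],[0.3,5.5,-93.5,-20,0,0,0],[0.3,5.5,-93.5,-60,0,0,0],[0.3,5.5,-93.5,-85,0,0,0],[0.3,5.5,-93.5,-85,0,0,0],[0.3,5.5,-93.5,-85,0,0,0],[0.3,5.5,-93.5,-85,0,0,0]]])

```text
time_s: 2.68
position: [0.478, -0.3395, 0.0702]
tool_rot: [[1.0, 0.002, -0.022], [0.022, -0.002, 1.0], [0.002, -1.0, -0.002]]
ft_force: [-0.3, -0.1, -0.3]
grip_width: 0.0598
```

```bash
python3 - <<'E'
from h import *
st()
for n in('top','side'):
    d=snap(n,n+'1'); s=env.observe(); p=np.array(s['position']); u=proj(d,p-[0,0,.02])[0]; print(u)
    x,y=map(int,u); im=cv2.imread(f'pics/{n}1.png')[max(0,y-50):y+50,max(0,x-65):x+65]; cv2.imwrite(f'pics/{n}1c.png',cv2.resize(im,None,fx=5,fy=5,interpolation=cv2.INTER_CUBIC))
E
```

```text
2.68 [ 478.  -339.5   70.2] yaw 91.3 tip 0.022 w 59.8 F [-0.3 -0.1 -0.3] q [ -47.   36.   83.    0.   61. -138.]
[415.40637918 224.71043182]
[277.93100357 347.34774532]
```

View pics/side1c.png

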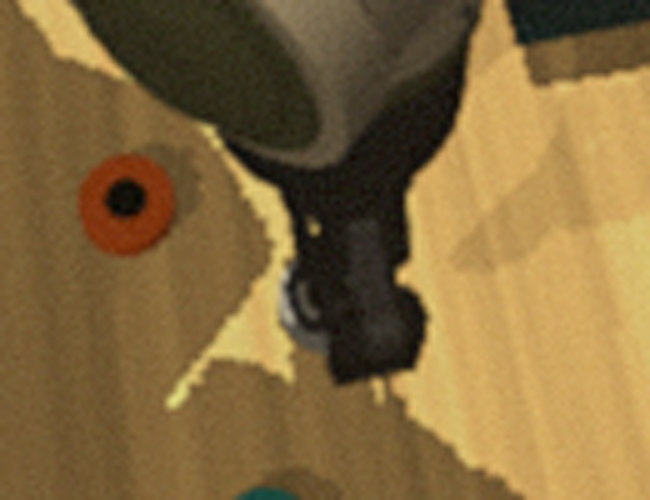

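View pics/top1c.png

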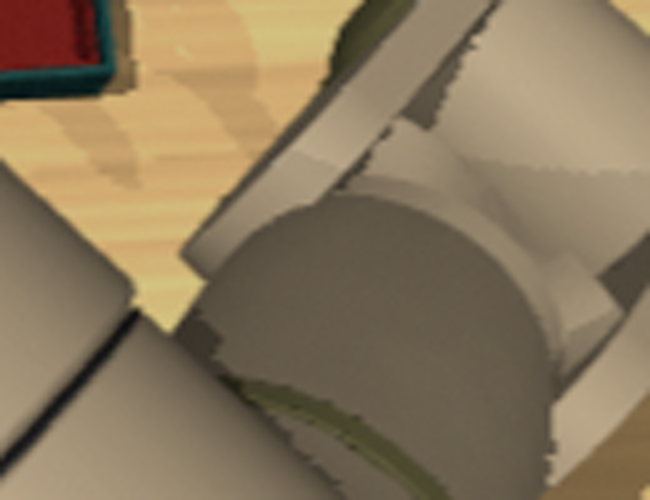

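Request:
carry_out(targets=[[[0.3,-1,0,-25,0,0,0],[0.3,-1,0,-40,0,0,0],[0.3,-1,0,-45.5,0,0,0],[0.3,-1,0,-45.5,0,0,0],[0.7,-1,0,-45.5,0,0,0],[0.7,-1,0,-45.5,0,0,0],[0.7,-1,0,-45.5,0,0,0],[0.7,-1,0,-45.5,0,0,0],[0.7,-1,0,-45.5,0,0,0],[0.7,-1,0,-45.5,0,0,0]]], squeeze=30)

```text
time_s: 3.62
position: [0.4767, -0.3403, 0.0245]
tool_rot: [[1.0, 0.002, -0.021], [0.021, -0.002, 1.0], [0.002, -1.0, -0.002]]
ft_force: [-0.6, 0.9, 6.1]
grip_width: 0.0329
```

```bash
python3 -c "
from h import *
st()"
```

```text
3.62 [ 476.7 -340.3   24.5] yaw 91.2 tip 0.022 w 32.9 F [-0.6  0.9  6.1] q [ -47.   40.   85.    0.   55. -138.]
```

Request:
carry_out(targets=[[[0.7,0,0,10,0,0,0],[0.7,0,0,35,0,0,0],[0.7,0,0,70,0,0,0],[0.7,0,0,95,0,0,0],[0.7,0,0,95,0,0,0],[0.7,0,0,95,0,0,0]]])

```text
time_s: 4.12
position: [0.4765, -0.3402, 0.12]
tool_rot: [[1.0, 0.003, -0.021], [0.021, -0.003, 1.0], [0.003, -1.0, -0.003]]
ft_force: [-0.1, -1.4, -0.9]
grip_width: 0.0333
```

```bash
cat >> h.py <<'E'
def look(f,names=('side','top'),off=(0,0,-.02),w=65,k=5):
    st()
    for n in names:
        d=snap(n,n+f); p=np.array(env.observe()['position'])+off; u=proj(d,p)[0]; x,y=map(int,u)
        x0,y0=max(0,x-w),max(0,y-int(.75*w)); im=cv2.imread(f'pics/{n}{f}.png')[y0:y0+int(1.5*w),x0:x0+2*w]
        cv2.imwrite(f'pics/{n}{f}c.png',cv2.resize(im,None,fx=k,fy=k,interpolation=cv2.INTER_CUBIC)); print(n,u.round(1),'crop0',x0,y0)
E
python3 -c "
from h import *
look('2')"
```

```text
4.12 [ 476.5 -340.2  120. ] yaw 91.2 tip 0.022 w 33.3 F [-0.1 -1.4 -0.9] q [ -47.   32.   80.   -0.   67. -138.]
side [276.9 336.2] crop0 211 288
top [421.8 222. ] crop0 356 173
```

View pics/side2c.png

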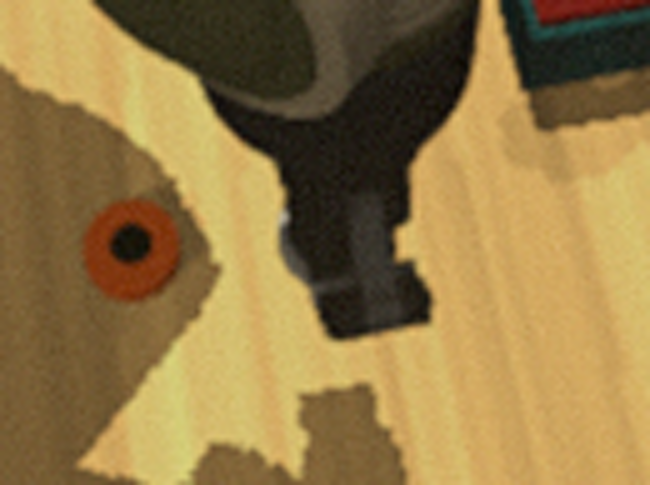

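Request:
carry_out(targets=[[[0.7,20,28,0,0,0,0],[0.7,45,56,0,0,0,0],[0.7,70,84,0,0,0,0],[0.7,95,108,0,0,0,0],[0.7,118,128,0,0,0,0],[0.7,140,143,0,0,0,0],[0.7,140,143,-25,0,0,0],[0.7,140,143,-55,0,0,0],[0.7,140,143,-70,0,0,0],[0.7,140,143,-70,0,0,0],[0.7,140,143,-70,0,0,0]]])

```text
time_s: 5.13
position: [0.6156, -0.1966, 0.0466]
tool_rot: [[1.0, -0.003, -0.021], [0.021, 0.001, 1.0], [-0.003, -1.0, 0.002]]
ft_force: [-0.3, -0.8, -0.1]
grip_width: 0.0333
```

```bash
python3 -c "
from h import *
look('3',off=(0,0,-.02),w=75)"
```

```text
5.13 [ 615.6 -196.6   46.6] yaw 91.2 tip 0.022 w 33.3 F [-0.3 -0.8 -0.1] q [ -28.   43.   73.    0.   65. -119.]
side [333.  268.4] crop0 258 212
top [343.4 169.4] crop0 268 113
```

View pics/side3c.png

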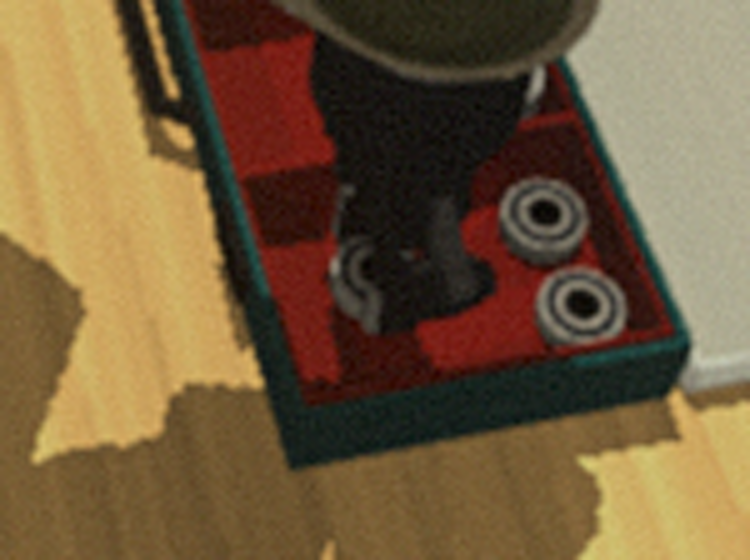

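Request:
carry_out(targets=[[[0.7,0,0,-8,0,0,0],[0.7,0,0,-14,0,0,0],[0.7,0,0,-14,0,0,0],[0.7,0,0,-14,0,0,0],[0.7,0,0,-14,0,0,0]]])

```text
time_s: 5.65
position: [0.6162, -0.1969, 0.034]
tool_rot: [[1.0, 0.0, -0.021], [0.021, -0.0, 1.0], [0.0, -1.0, -0.0]]
ft_force: [0.5, 0.0, -0.1]
grip_width: 0.0331
```

Request:
carry_out(targets=[[[0.7,0,0,-3,0,0,0],[0.7,0,0,-3,0,0,0],[0.7,0,0,-3,0,0,0],[0.4,0,0,-3,0,0,0],[0.4,0,0,-3,0,0,0],[0.4,0,0,-3,0,0,0],[0.4,0,0,-3,0,0,0],[0.4,0,0,20,0,0,0],[0.4,0,0,60,0,0,0],[0.4,0,0,100,0,0,0]]])

```text
time_s: 6.48
position: [0.6155, -0.1966, 0.1341]
tool_rot: [[1.0, -0.003, -0.021], [0.021, 0.001, 1.0], [-0.003, -1.0, 0.001]]
ft_force: [0.5, -0.1, 1.1]
grip_width: 0.0515
```

Request:
carry_out(targets=[[[0.4,-15,40,15,0,0,-7],[0.3,-30,80,15,0,0,-14],[0.3,-40,120,15,0,0,-21],[0.3,-50,160,15,0,0,-28],[0.3,-60,200,15,0,0,-35],[0.3,-70,240,15,0,0,-42],[0.3,-80,280,15,0,0,-42],[0.3,-90,320,15,0,0,-42],[0.3,-95,360,15,0,0,-42],[0.3,-105,400,15,0,0,-42],[0.3,-115,440,15,0,0,-42],[0.3,-125,475,15,0,0,-42],[0.3,-130,500,15,0,0,-42],[0.3,-134,525,15,0,0,-42],[0.3,-134,549,15,0,0,-42],[0.3,-134,549,15,0,0,-42],[0.3,-134,549,15,0,0,-42],[0.3,-134,549,15,0,0,-42]]])

```text
time_s: 7.98
position: [0.4821, 0.3516, 0.1488]
tool_rot: [[0.757, -0.0, 0.653], [-0.653, -0.0, 0.757], [0.0, -1.0, -0.0]]
ft_force: [0.6, -0.5, -0.5]
grip_width: 0.0598
```

```bash
python3 -c "
from h import *
look('4')
for n,a,b,c,e in(('top',60,210,175,375),('side',60,210,170,370)):
    cv2.imwrite('pics/%s4d.png'%n,cv2.resize(cv2.imread('pics/%s4.png'%n)[a:b,c:e] if n=='top' else cv2.imread('pics/side4.png')[130:310,260:470],None,fx=3.5,fy=3.3,interpolation=cv2.INTER_CUBIC))
"
```

```text
7.98 [482.1 351.6 148.8] yaw 49.2 tip 0.022 w 59.8 F [ 0.6 -0.5 -0.5] q [ 25.  32.  76.  -0.  73. -24.]
side [229.4  75.8] crop0 164 27
top [ 80.6 233.1] crop0 15 185
```

View pics/side4c.png

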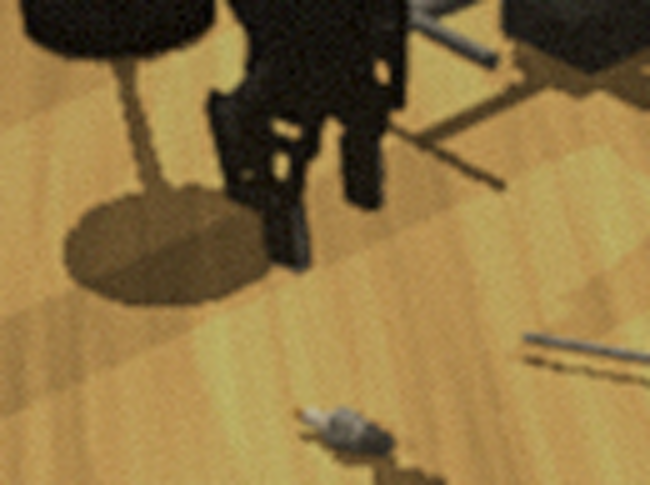

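View pics/side4d.png

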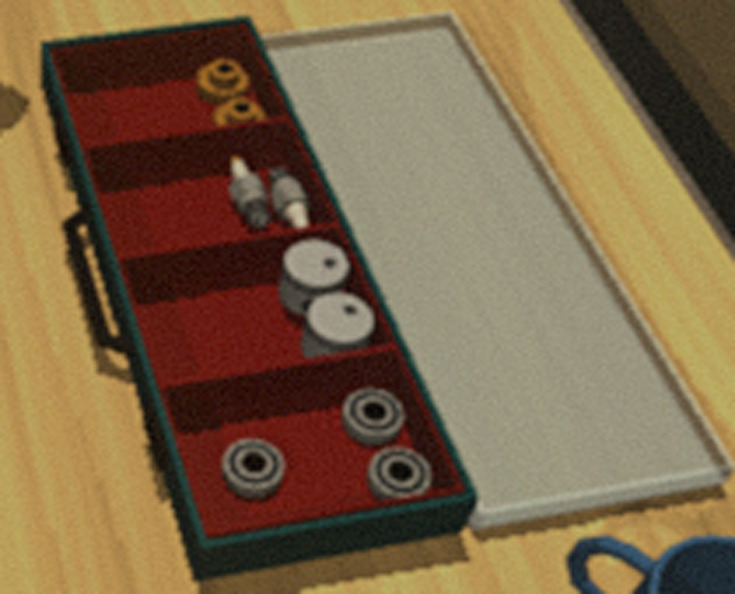

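Request:
carry_out(targets=[[[0.3,1,0,-40,0,0,0],[0.3,1,0,-75,0,0,0],[0.3,1,0,-85,0,0,0],[0.3,1,0,-85,0,0,0],[0.3,1,0,-85,0,0,0]]])

```text
time_s: 8.5
position: [0.4838, 0.3519, 0.0649]
tool_rot: [[0.757, 0.001, 0.654], [-0.654, 0.0, 0.757], [0.0, -1.0, 0.001]]
ft_force: [-0.3, 0.2, -0.1]
grip_width: 0.0597
```

```bash
python3 -c "
from h import *
look('5')
"
```

```text
8.5 [483.8 351.9  64.9] yaw 49.2 tip 0.022 w 59.7 F [-0.3  0.2 -0.1] q [ 25.  37.  81.  -0.  62. -24.]
side [232.6 102.6] crop0 167 54
top [ 96.1 238.2] crop0 31 190
```

View pics/side5c.png

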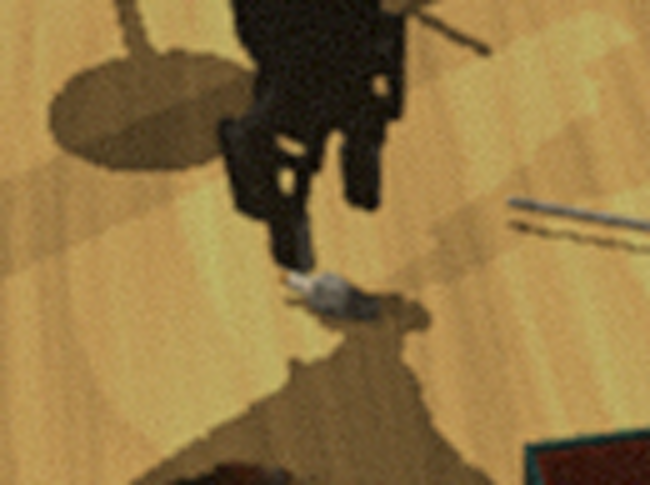

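View pics/top5c.png

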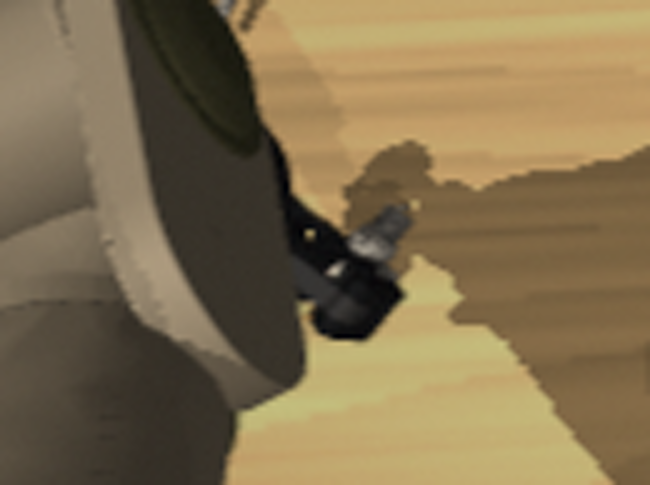

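Request:
carry_out(targets=[[[0.3,0,0,-25,0,0,0],[0.3,0,0,-40,0,0,0],[0.3,0,0,-40,0,0,0],[0.3,0,0,-40,0,0,0],[0.85,0,0,-40,0,0,0],[0.85,0,0,-40,0,0,0],[0.85,0,0,-40,0,0,0],[0.85,0,0,-40,0,0,0],[0.85,0,0,-40,0,0,0],[0.85,0,0,-40,0,0,0],[0.85,0,0,-40,0,0,0],[0.85,0,0,-20,0,0,0],[0.85,0,0,20,0,0,0],[0.85,0,0,55,0,0,0],[0.85,0,0,55,0,0,0],[0.85,0,0,55,0,0,0]]], squeeze=40)

```text
time_s: 9.93
position: [0.4838, 0.3525, 0.1212]
tool_rot: [[0.757, 0.004, 0.653], [-0.653, 0.002, 0.757], [0.002, -1.0, 0.004]]
ft_force: [0.1, -0.3, -1.5]
grip_width: 0.0215
```

```bash
python3 -c "
from h import *
look('6')
"
```

```text
9.93 [483.8 352.5 121.2] yaw 49.2 tip 0.022 w 21.5 F [ 0.1 -0.3 -1.5] q [ 25.  33.  78.  -0.  69. -24.]
side [230.6  85.5] crop0 165 37
top [ 86.4 235.3] crop0 21 187
```

View pics/side6c.png

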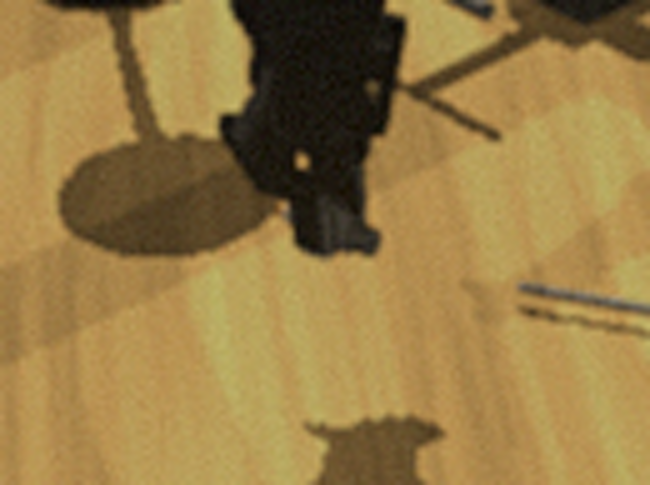

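View pics/top6c.png

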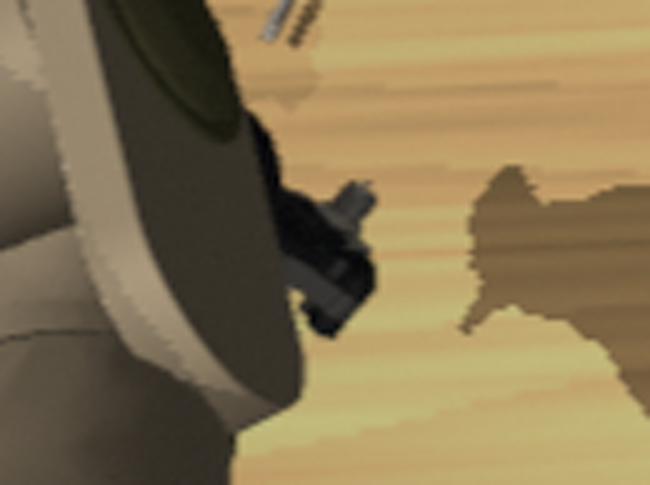

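Request:
carry_out(targets=[[[0.85,15,-30,0,0,0,-7],[0.85,30,-60,0,0,0,-14],[0.85,45,-95,0,0,0,-21],[0.85,60,-130,0,0,0,-28],[0.85,75,-165,0,0,0,-35],[0.85,90,-200,0,0,0,-42],[0.85,100,-235,0,0,0,-48],[0.85,110,-270,0,0,0,-48],[0.85,120,-300,0,0,0,-48],[0.85,126,-325,0,0,0,-48],[0.85,129,-345,0,0,0,-48],[0.85,129,-345,0,0,0,-48],[0.85,129,-345,-30,0,0,-48],[0.85,129,-345,-55,0,0,-48],[0.85,129,-345,-68,0,0,-48],[0.85,129,-345,-68,0,0,-48],[0.85,129,-345,-68,0,0,-48]]])

```text
time_s: 11.45
position: [0.6115, 0.0077, 0.0498]
tool_rot: [[0.021, -0.003, 1.0], [-1.0, 0.001, 0.021], [-0.001, -1.0, -0.003]]
ft_force: [-0.7, -0.2, 0.2]
grip_width: 0.0213
```

```bash
python3 -c "
from h import *
look('7')
"
```

```text
11.45 [611.5   7.7  49.8] yaw 1.2 tip 0.022 w 21.3 F [-0.7 -0.2  0.2] q [-10.  40.  79.   0.  62. -12.]
side [307.  191.9] crop0 241 143
top [253.4 175.2] crop0 188 127
```

View pics/side7c.png

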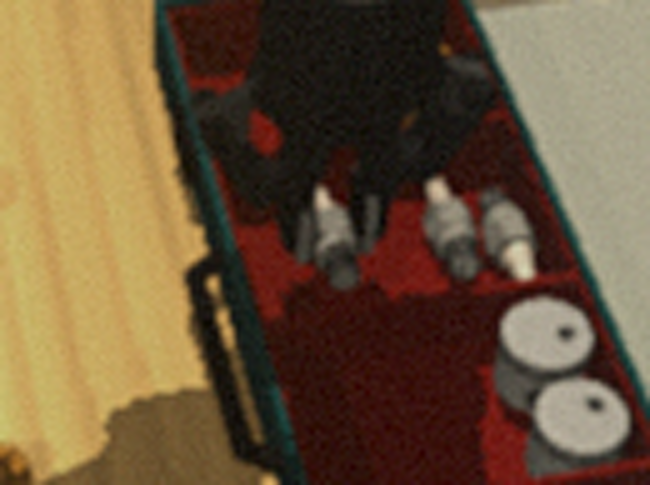

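View pics/top7c.png

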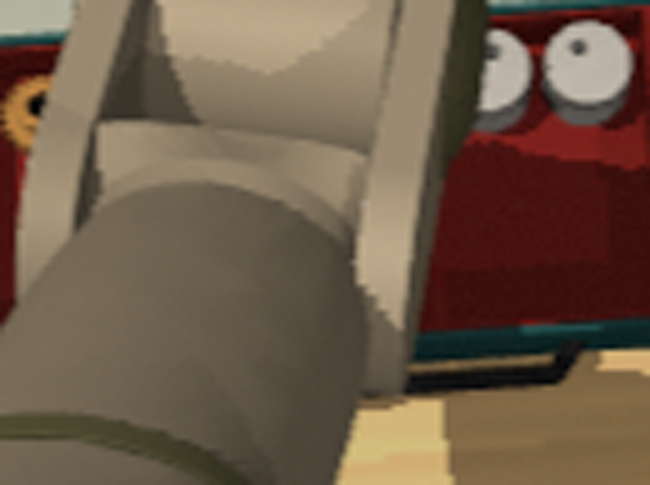

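Request:
carry_out(targets=[[[0.85,1,0,-8,0,0,0],[0.85,1,0,-15,0,0,0],[0.85,1,0,-15,0,0,0],[0.85,1,0,-15,0,0,0],[0.85,1,0,-15,0,0,0]]])

```text
time_s: 11.97
position: [0.6132, 0.0071, 0.0359]
tool_rot: [[0.021, 0.0, 1.0], [-1.0, -0.0, 0.021], [0.0, -1.0, 0.0]]
ft_force: [-0.6, -1.1, -1.6]
grip_width: 0.0214
```

Request:
carry_out(targets=[[[0.85,0,0,-4,0,0,0],[0.85,0,0,-4,0,0,0],[0.85,0,0,-4,0,0,0],[0.85,0,0,-4,0,0,0],[0.6,0,0,-4,0,0,0],[0.6,0,0,-4,0,0,0],[0.6,0,0,-4,0,0,0],[0.6,0,0,-4,0,0,0],[0.6,0,0,20,0,0,0],[0.6,0,0,60,0,0,0],[0.6,0,0,100,0,0,0]]])

```text
time_s: 12.88
position: [0.6124, 0.0072, 0.1363]
tool_rot: [[0.021, -0.003, 1.0], [-1.0, 0.001, 0.021], [-0.001, -1.0, -0.003]]
ft_force: [1.8, -0.1, -0.1]
grip_width: 0.0343
```

```bash
python3 -c "
from h import *
look('8',names=('side',),off=(0,0,-.1))
"
```

```text
12.88 [612.4   7.2 136.3] yaw 1.2 tip 0.022 w 34.3 F [ 1.8 -0.1 -0.1] q [-10.  34.  74.   0.  72. -12.]
side [309.  187.5] crop0 244 139
```

View pics/side8c.png

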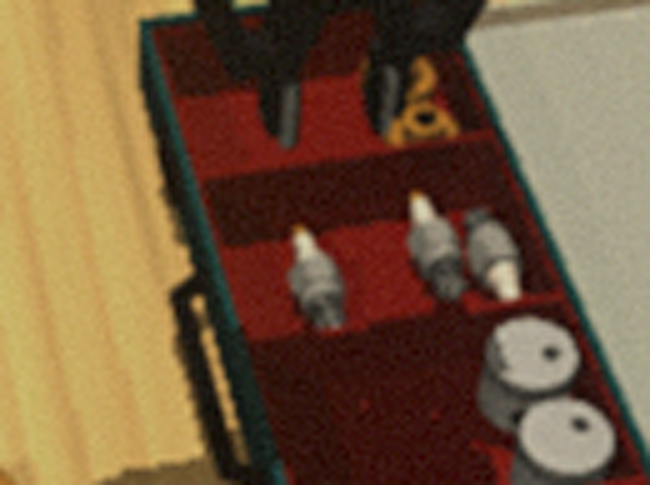

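Request:
carry_out(targets=[[[0.6,-25,8,0,0,0,7],[0.5,-50,16,0,0,0,14],[0.4,-75,24,0,0,0,21],[0.3,-100,32,0,0,0,28],[0.2,-125,40,0,0,0,35],[0.2,-150,50,-5,0,0,42],[0.2,-170,60,-10,0,0,49],[0.2,-186,69,-16,0,0,56],[0.2,-186,69,-16,0,0,63],[0.2,-186,69,-16,0,0,70],[0.2,-186,69,-16,0,0,77],[0.2,-186,69,-16,0,0,84],[0.2,-186,69,-16,0,0,90],[0.2,-186,69,-40,0,0,90],[0.2,-186,69,-55,0,0,90],[0.2,-186,69,-55,0,0,90],[0.2,-186,69,-55,0,0,90]]])

```text
time_s: 14.35
position: [0.427, 0.0762, 0.0808]
tool_rot: [[1.0, -0.001, -0.021], [0.021, 0.0, 1.0], [-0.001, -1.0, 0.0]]
ft_force: [0.1, -0.3, 0.1]
grip_width: 0.0683
```

```bash
python3 -c "
from h import *
look('9')
d=dict(np.load('pics/side9.npz'));print(proj(d,[[.426,.0766,.034],[.426,.0766,0]]))
"
```

```text
14.35 [427.   76.2  80.8] yaw 91.2 tip 0.022 w 68.3 F [ 0.1 -0.3  0.1] q [ -6.  24. 106.  -0.  50. -97.]
side [221.6 171.8] crop0 156 123
top [223.4 257.1] crop0 158 209
[[222.16128072 180.04668345]
 [223.58147275 189.90772605]]
```

View pics/side9c.png

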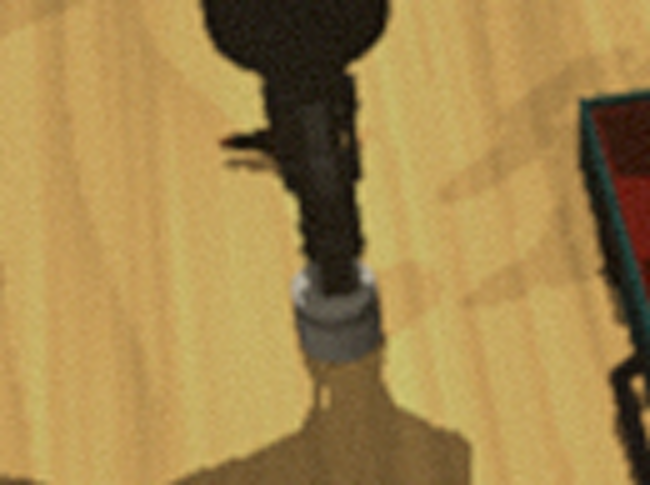

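View pics/top9c.png

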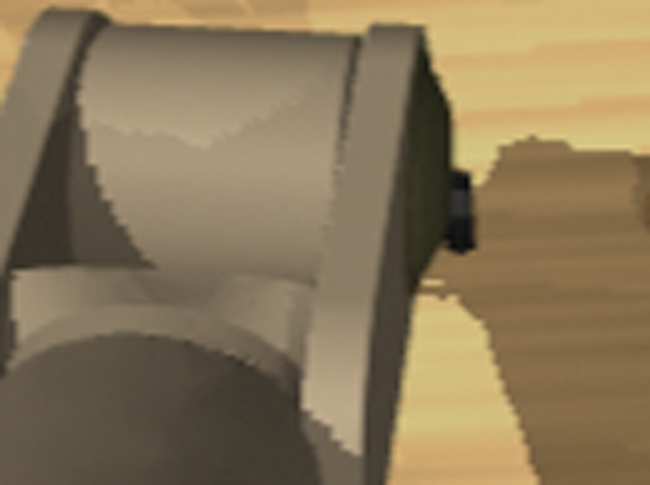

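Request:
carry_out(targets=[[[0.2,0,0,-25,0,0,0],[0.2,0,0,-45,0,0,0],[0.2,0,0,-53,0,0,0],[0.2,0,0,-53,0,0,0],[0.2,0,0,-53,0,0,0],[0.7,0,0,-53,0,0,0],[0.7,0,0,-53,0,0,0],[0.7,0,0,-53,0,0,0],[0.7,0,0,-53,0,0,0],[0.7,0,0,-53,0,0,0],[0.7,0,0,-53,0,0,0]]])

```text
time_s: 15.37
position: [0.4276, 0.0762, 0.0289]
tool_rot: [[1.0, 0.002, -0.021], [0.021, -0.0, 1.0], [0.002, -1.0, -0.0]]
ft_force: [-1.3, 0.1, 8.5]
grip_width: 0.0388
```

Request:
carry_out(targets=[[[0.7,0,0,20,0,0,0],[0.7,0,0,55,0,0,0],[0.7,0,0,95,0,0,0],[0.7,0,0,100,0,0,0],[0.7,0,0,100,0,0,0]]])

```text
time_s: 15.78
position: [0.4281, 0.0761, 0.1303]
tool_rot: [[1.0, 0.006, -0.021], [0.021, -0.001, 1.0], [0.006, -1.0, -0.001]]
ft_force: [0.5, 0.7, -0.8]
grip_width: 0.0391
```

```bash
python3 -c "
from h import *
look('10',('side',))
"
```

```text
15.78 [428.1  76.1 130.3] yaw 91.2 tip 0.022 w 39.1 F [ 0.5  0.7 -0.8] q [ -6.  19. 103.  -0.  58. -97.]
side [219.3 156.4] crop0 154 108
```

View pics/side10c.png

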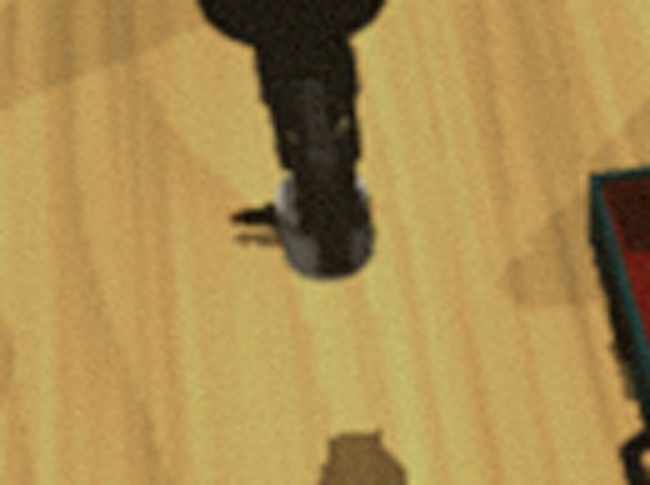

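Request:
carry_out(targets=[[[0.7,20,-18,0,0,0,0],[0.7,45,-40,0,0,0,0],[0.7,70,-64,0,0,0,0],[0.7,95,-87,0,0,0,0],[0.7,120,-110,0,0,0,0],[0.7,145,-132,0,0,0,0],[0.7,168,-152,0,0,0,0],[0.7,187,-170,0,0,0,0],[0.7,187,-170,0,0,0,0],[0.7,187,-170,-25,0,0,0],[0.7,187,-170,-55,0,0,0],[0.7,187,-170,-75,0,0,0],[0.7,187,-170,-85,0,0,0],[0.7,187,-170,-85,0,0,0],[0.7,187,-170,-85,0,0,0],[0.7,187,-170,-85,0,0,0]]])

```text
time_s: 17.17
position: [0.6146, -0.0939, 0.0438]
tool_rot: [[1.0, 0.002, -0.021], [0.021, -0.001, 1.0], [0.002, -1.0, -0.001]]
ft_force: [1.1, -0.0, 0.0]
grip_width: 0.0388
```

```bash
python3 -c "
from h import *
look('11',('side',))
"
```

```text
17.17 [614.6 -93.9  43.8] yaw 91.2 tip 0.022 w 38.8 F [ 1.1 -0.   0. ] q [ -20.   41.   78.    0.   61. -111.]
side [319.  228.6] crop0 253 180
```

View pics/side11c.png

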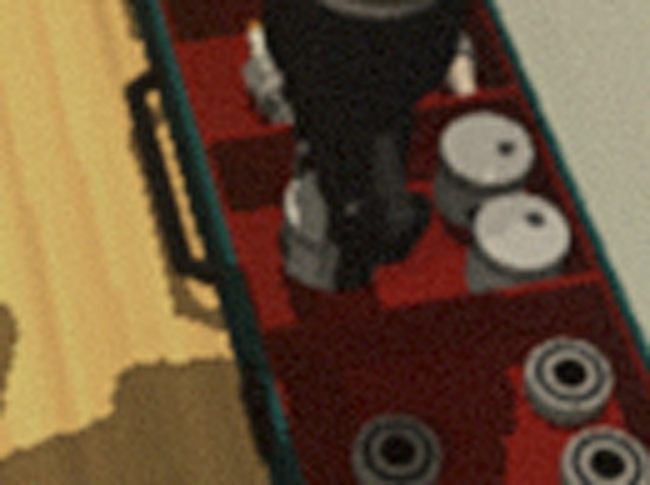

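Request:
carry_out(targets=[[[0.7,0,0,-5,0,0,0],[0.7,0,0,-8,0,0,0],[0.7,0,0,-8,0,0,0],[0.7,0,0,-8,0,0,0],[0.7,0,0,-8,0,0,0]]])

```text
time_s: 17.63
position: [0.6142, -0.0939, 0.035]
tool_rot: [[1.0, 0.0, -0.021], [0.021, -0.0, 1.0], [0.0, -1.0, -0.0]]
ft_force: [0.6, 0.7, 2.0]
grip_width: 0.0385
```

Request:
carry_out(targets=[[[0.6,0,0,-0.5,0,0,0],[0.5,0,0,-0.5,0,0,0],[0.4,0,0,-0.5,0,0,0],[0.38,0,0,-0.5,0,0,0],[0.38,0,0,-0.5,0,0,0],[0.38,0,0,-0.5,0,0,0],[0.38,0,0,15,0,0,0],[0.38,0,0,40,0,0,0],[0.38,0,0,75,0,0,0],[0.38,0,0,100,0,0,0],[0.38,0,0,100,0,0,0]]])

```text
time_s: 18.55
position: [0.6161, -0.0944, 0.1404]
tool_rot: [[1.0, 0.009, -0.021], [0.021, -0.003, 1.0], [0.009, -1.0, -0.003]]
ft_force: [1.0, 0.7, -0.1]
grip_width: 0.0531
```

```bash
python3 -c "
from h import *
look('12',('side',),off=(0,0,-.1))
"
```

```text
18.55 [616.1 -94.4 140.4] yaw 91.2 tip 0.022 w 53.1 F [ 1.   0.7 -0.1] q [ -20.   34.   72.   -0.   73. -111.]
side [319.7 224.8] crop0 254 176
```

View pics/side12c.png

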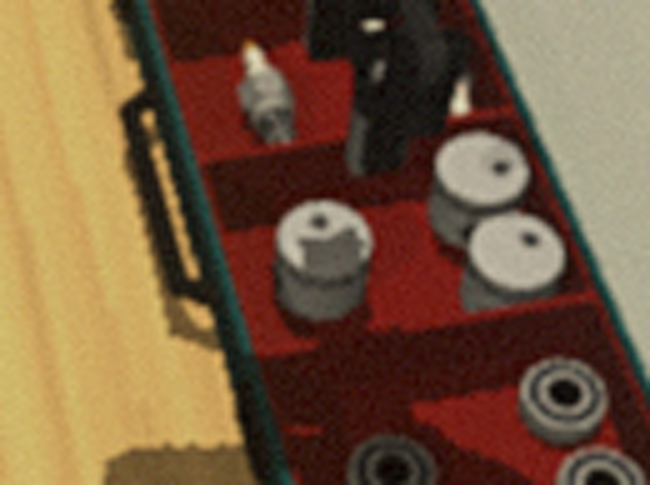

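Request:
carry_out(targets=[[[0.38,-30,3,0,0,0,0],[0.25,-60,6,0,0,0,0],[0.25,-90,9,0,0,0,0],[0.25,-120,12,-10,0,0,0],[0.25,-150,15,-20,0,0,0],[0.25,-173,16,-45,0,0,0],[0.25,-173,16,-65,0,0,0],[0.25,-173,16,-75,0,0,0],[0.25,-173,16,-75,0,0,0],[0.25,-173,16,-75,0,0,0]]])

```text
time_s: 19.43
position: [0.4407, -0.0777, 0.0592]
tool_rot: [[1.0, -0.002, -0.021], [0.021, 0.001, 1.0], [-0.002, -1.0, 0.001]]
ft_force: [-1.1, 1.0, -0.5]
grip_width: 0.0644
```

```bash
python3 -c "
from h import *
look('13')
"
```

```text
19.43 [440.7 -77.7  59.2] yaw 91.2 tip 0.022 w 64.4 F [-1.1  1.  -0.5] q [ -25.   27.  106.   -0.   47. -116.]
side [236.8 230.2] crop0 171 182
top [295.5 248.2] crop0 230 200
```

View pics/side13c.png

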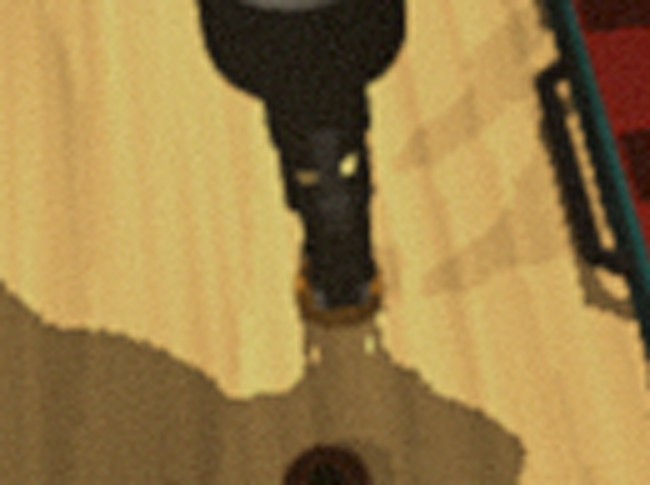

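Request:
carry_out(targets=[[[0.25,1,0,-20,0,0,0],[0.25,1,0,-32,0,0,0],[0.25,1,0,-34,0,0,0],[0.25,1,0,-34,0,0,0],[0.25,1,0,-34,0,0,0],[0.7,1,0,-34,0,0,0],[0.7,1,0,-34,0,0,0],[0.7,1,0,-34,0,0,0],[0.7,1,0,-34,0,0,0],[0.7,1,0,-34,0,0,0],[0.7,1,0,-34,0,0,0]]])

```text
time_s: 20.45
position: [0.4425, -0.078, 0.0268]
tool_rot: [[1.0, 0.002, -0.021], [0.021, -0.001, 1.0], [0.002, -1.0, -0.001]]
ft_force: [-1.0, 0.4, 10.4]
grip_width: 0.0349
```

Request:
carry_out(targets=[[[0.7,0,0,15,0,0,0],[0.7,0,0,50,0,0,0],[0.7,0,0,90,0,0,0],[0.7,0,0,100,0,0,0],[0.7,0,0,100,0,0,0]]])

```text
time_s: 20.87
position: [0.4432, -0.0783, 0.1287]
tool_rot: [[1.0, 0.006, -0.021], [0.021, -0.003, 1.0], [0.006, -1.0, -0.003]]
ft_force: [0.8, 0.4, -1.4]
grip_width: 0.0349
```

```bash
python3 -c "
from h import *
look('14',('side',))
"
```

```text
20.87 [443.2 -78.3 128.7] yaw 91.2 tip 0.022 w 34.9 F [ 0.8  0.4 -1.4] q [ -25.   20.  101.   -0.   58. -116.]
side [234.9 209.6] crop0 169 161
```

View pics/side14c.png

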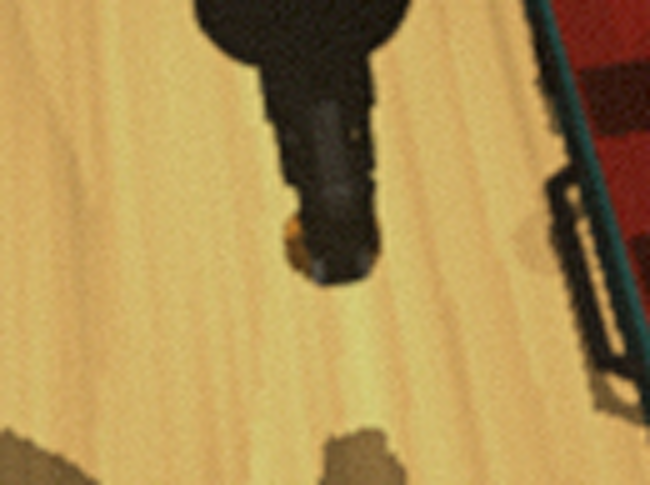

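Request:
carry_out(targets=[[[0.7,15,18,0,0,0,0],[0.7,35,40,0,0,0,0],[0.7,58,66,0,0,0,0],[0.7,80,92,0,0,0,0],[0.7,102,118,0,0,0,0],[0.7,125,144,0,0,0,0],[0.7,146,168,0,0,0,0],[0.7,160,183,0,0,0,0],[0.7,168,193,0,0,0,0],[0.7,168,193,0,0,0,0],[0.7,168,193,-25,0,0,0],[0.7,168,193,-55,0,0,0],[0.7,168,193,-75,0,0,0],[0.7,168,193,-85,0,0,0],[0.7,168,193,-85,0,0,0],[0.7,168,193,-85,0,0,0],[0.7,168,193,-85,0,0,0]]])

```text
time_s: 22.33
position: [0.6106, 0.1149, 0.042]
tool_rot: [[1.0, 0.002, -0.021], [0.021, -0.0, 1.0], [0.002, -1.0, -0.0]]
ft_force: [0.1, 0.1, -0.4]
grip_width: 0.0347
```

```bash
python3 -c "
from h import *
look('15',('side',))
"
```

```text
22.33 [610.6 114.9  42. ] yaw 91.2 tip 0.022 w 34.7 F [ 0.1  0.1 -0.4] q [ -0.  41.  78.  -0.  61. -91.]
side [296.  162.4] crop0 231 114
```

View pics/side15c.png

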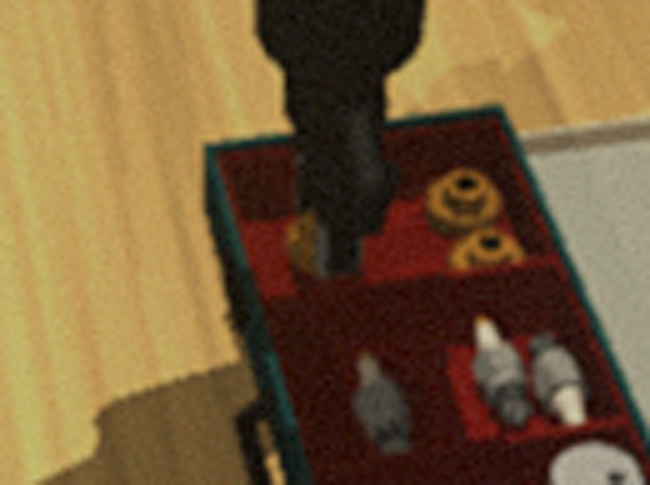

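Request:
carry_out(targets=[[[0.7,0,0,-5,0,0,0],[0.7,0,0,-8.5,0,0,0],[0.7,0,0,-8.5,0,0,0],[0.7,0,0,-8.5,0,0,0],[0.7,0,0,-8.5,0,0,0]]])

```text
time_s: 22.8
position: [0.6104, 0.1151, 0.033]
tool_rot: [[1.0, 0.001, -0.021], [0.021, -0.0, 1.0], [0.001, -1.0, -0.0]]
ft_force: [-0.9, 0.3, 4.9]
grip_width: 0.0347
```

Request:
carry_out(targets=[[[0.6,0,0,-0.5,0,0,0],[0.5,0,0,-0.5,0,0,0],[0.4,0,0,-0.5,0,0,0],[0.4,0,0,-0.5,0,0,0],[0.4,0,0,-0.5,0,0,0],[0.4,0,0,-0.5,0,0,0],[0.4,0,0,15,0,0,0],[0.4,0,0,40,0,0,0],[0.4,0,0,75,0,0,0],[0.4,0,0,110,0,0,0],[0.4,0,0,140,0,0,0]]])

```text
time_s: 23.72
position: [0.6101, 0.1152, 0.1746]
tool_rot: [[1.0, 0.001, -0.021], [0.021, 0.0, 1.0], [0.001, -1.0, -0.0]]
ft_force: [-0.3, 0.2, 0.4]
grip_width: 0.0512
```

Request:
carry_out(targets=[[[0.4,-30,20,40,0,0,0],[0.4,-60,50,40,0,0,0],[0.4,-90,80,40,0,0,0],[0.4,-120,110,40,0,0,0],[0.4,-150,140,40,0,0,0],[0.4,-180,170,40,0,0,0],[0.4,-210,200,40,0,0,0],[0.4,-230,235,40,0,0,0],[0.4,-250,270,40,0,0,0],[0.4,-270,300,40,0,0,0],[0.4,-290,330,40,0,0,0],[0.4,-300,350,40,0,0,0],[0.4,-310,370,40,0,0,0],[0.4,-310,370,40,0,0,0],[0.4,-310,370,40,0,0,0]]])

```text
time_s: 24.97
position: [0.2995, 0.4855, 0.212]
tool_rot: [[1.0, -0.0, -0.023], [0.023, -0.001, 1.0], [-0.0, -1.0, -0.001]]
ft_force: [0.2, -0.2, -0.6]
grip_width: 0.0514
```

```bash
python3 -c "
from h import *
st()
for n in('top','side'): snap(n,n+'16')
cv2.imwrite('pics/case16.png',cv2.resize(cv2.imread('pics/side16.png')[130:310,260:410],None,fx=4,fy=3.3,interpolation=cv2.INTER_CUBIC))
"
```

```text
24.97 [299.5 485.5 212. ] yaw 91.3 tip 0.022 w 51.4 F [ 0.2 -0.2 -0.6] q [ 46.  26.  75.  -0.  79. -45.]
```

View pics/top16.png

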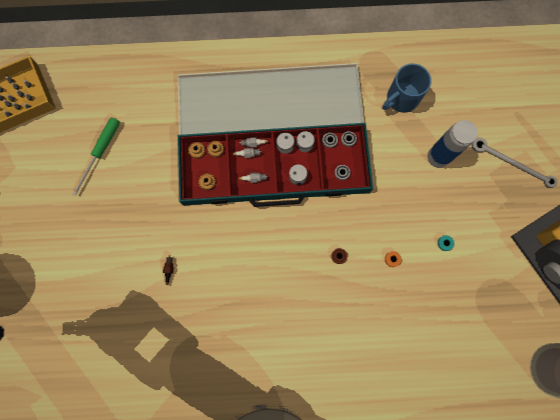

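View pics/case16.png

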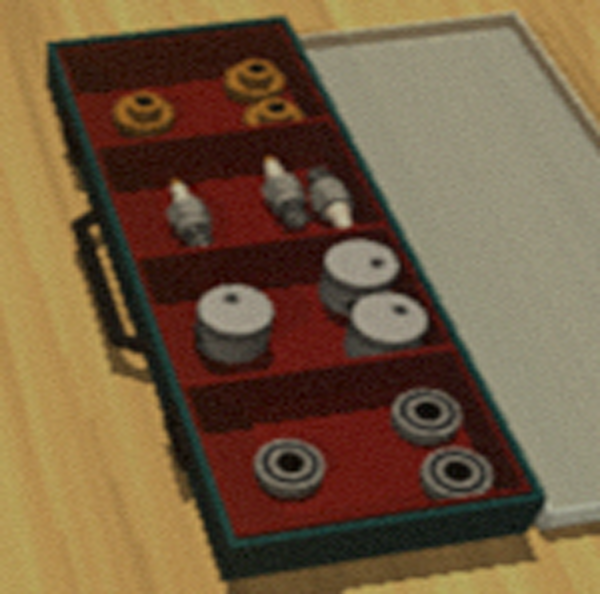

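All four parts are in place: gear at (207,181), plug at (254,177), piston at (298,174) and bearing at (343,172). The scrap and look-alikes still sit at (168,269), (340,256), (393,259) and (446,243), as at the start.

```bash
python3 -c "
from h import *
print(env.close_job())"
```

```text
the job is handed in; nothing more can be done
None
```

I put the bright bearing, white plug, piston and brass gear, in that order, each into the bin with its own kind. The job was handed in at about 25 s of the 115 s allowed.

- **Placement:** The last top and side pictures show all four on the free floor in front of the others. The bearing and gear lie flat with the gear's hub up, the piston stands crown up, and the plug lies across its bin.
- **Left alone:** In the top view, the rusty bearing, the sooty plug and the orange and turquoise rings are at the same pixels as at the start. The gripper is clear of everything.
- **Forces:** The largest force I saw in the readings taken at the end of each move was about 10 N.
- **Disagreements:** The two cameras differed by 2–4 mm on the parts and about 5 mm on the case, so I used points in between. The grip widths read 1–3 mm under the stated sizes. No check failed.

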